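# Ease open a press-fit housing with an opening wedge

## Task

Take the red-handled wedge from its rest and use it to part the two halves of the housing in the cradle: push the blade down into the pry slots at the two ends of the seam, turn and turn about, never letting one end get more than 5 mm ahead of the other, until both ends stand at least 7 mm open. Then hang the wedge upright in its rest again. Touch the housing with the wedge only, do not ram it, and leave the things around it where they are.

Things in the scene. Friction and masses are not known exactly. Their poses are not given: they have to be found in the camera images.
- cradle: Fixed steel plate 132x138x14 mm with two aluminium side bars, holding an upright housing (112 mm long along y, flat top 96 mm above the bench). Origin on the bench, z up. The seam runs along y in the housing's top. Grey half (40 mm thick) on the -x side is held fast; black half (34 mm thick) on the +x side is pressed on and opens to +x.
- slot_left (a point): Nominal place of the +y pry slot: a mark fixed to the cradle, 96 mm up (housing top), x = 0, y = +42 mm, axes as the cradle's. ATTENTION: the housing sits anywhere up to 12 mm to +x or -x of nominal (offset d, same at both ends, constant during the work, in no reading): feel or look for the slot. The slot spans y = 29 to 56 mm; a yellow mark lies beside it on the black half.
- slot_right (a point): The same for the -y end (y = -42 mm). Slot shape, both ends shut: the grey half's upright seam face is at x = d, the black half's face at x = d + 3 mm, 58 mm deep from the top. The mouth is chamfered on both halves, 3 mm outward over the top 6 mm: on top it spans x = d - 3 to d + 6 mm. Between the two slots the seam is only a V groove 6 mm deep.
- gap_left (a joint): Opening of the seam's +y end, rad, 0 shut: 0.01 rad = 1 mm at y = +50 mm; range 0 to 0.11 (stop), starts at 0 to 0.005. It stays where it is left. About 7 N sideways from the blade moves it, which takes about 8 to 20 N of push on the wedge (friction about 0.6). The ends move nearly independently.
- gap_right (a joint): The same for the seam's -y end: 0.01 rad = 1 mm at y = -50 mm.
- wedge: Loose upright wedge, 122 mm tall, 0.16 kg. Origin: blade tip, on its flat face, mid-width; z up. Steel blade 18 mm wide (y +-9): flat face x = 0, sloping face to +x, 2 mm thick at the tip growing evenly to 14 mm at z = 48. Red collar 40x46 mm at z = 56 to 64. Use it with the flat face to the grey half (its x along the cradle's x): it opens the slot to its thickness 6 mm below the top.
- wedge_grip (a point): Middle of the wedge's red, black-banded handle, where to grip it: x = 7, y = 0, z = 92 mm in the wedge's frame, same axes. The handle is 24 mm (x) by 30 mm (y), from z = 64 (top of the collar) to 122 mm.
- rest: Fixed rest: base 90x80x8 mm, two grey upright walls along its x (64 mm long, y = 14 to 24 and -14 to -24 mm, tops 76 mm above the bench). Origin on the bench at its middle. The wedge hangs with its blade between the walls and its collar on their tops, its origin then 20 mm above the bench, its x along the rest's x; at first at about x = -7 mm, y = 0.
- solder_reel: Loose bystander: blue and white spool, 52 mm across, 36 mm high; origin under its middle.
- battery_pack: Loose bystander: dark flat battery, 36 x 56 x 11 mm; origin under its middle.
- card_unit: Loose bystander: white card terminal, 146 x 75 x 28 mm; origin under its middle.
- cutters: Loose bystander: blue-handled side cutters, 50 x 110 x 12 mm; origin under their middle.

How it is judged:
On the way, in this order (a step that is already met when the one before it is completed fails the run):
1. one end of the seam is opened by 2 mm (value of joint any of gap_left, gap_right above 0.02 rad), for 0.1 s.
2. both ends are open by 2 mm (value of joint each of gap_left, gap_right above 0.02 rad), for 0.1 s.
3. both ends are open by 7 mm (value of joint each of gap_left, gap_right above 0.07 rad), for 0.1 s.
At the end, for the whole second after the job is handed in: Both ends of the seam are at least 7 mm open (joints above 0.07); the wedge hangs upright (within 0.1 rad) and still in its rest, its collar on the walls (origin 16 to 24 mm above the bench, within 35 mm of the rest's middle) (all of step 3 and z of wedge in the frame of rest between 0.016 and 0.024 m and horizontal distance between wedge and rest below 0.035 m and angle between wedge's own z axis and vertical below 0.1 rad and linear speed of wedge below 0.02 m/s); the robot touches nothing.
It fails at once if one end of the seam is more than 5 mm ahead of the other (checked in steps) ((value of joint gap_left above 0.06 rad and value of joint gap_right below 0.01 rad) or (value of joint gap_right above 0.06 rad and value of joint gap_left below 0.01 rad) or (value of joint gap_left above 0.07 rad and value of joint gap_right below 0.02 rad) or (value of joint gap_right above 0.07 rad and value of joint gap_left below 0.02 rad) or (value of joint gap_left above 0.08 rad and value of joint gap_right below 0.03 rad) or (value of joint gap_right above 0.08 rad and value of joint gap_left below 0.03 rad) or (value of joint gap_left above 0.09 rad and value of joint gap_right below 0.04 rad) or (value of joint gap_right above 0.09 rad and value of joint gap_left below 0.04 rad) or (value of joint gap_left above 0.1 rad and value of joint gap_right below 0.05 rad) or (value of joint gap_right above 0.1 rad and value of joint gap_left below 0.05 rad)).
It fails at once if the gripper's fingers push on the housing or cradle (over 3 N) (contact force between the fingers and cradle above 3 N).
It fails at once if the wedge is rammed into the housing (over 90 N) (contact force between wedge and cradle above 90 N).
It fails at once if a bystander is moved by over 25 mm (distance of any of solder_reel, battery_pack, card_unit, cutters from where it was at the start of the episode above 0.025 m).
It also fails if it takes over 58 s, if anything falls off the work surface, if the arm or the gripper's body presses on something with over 40 N, if the wrist force passes 120 N, or if a joint passes its speed limit or range.

## Robot

A 7-joint arm with a two-finger parallel gripper is mounted at the origin on the work surface; the furniture and walls round the work are solid. World frame = base frame: x ahead of the robot, y to its left, z up, the work surface at z = 0. Lengths are in m, angles in rad, forces in N, time in s.
With the tool pointing down it reaches from about 0.4 to 0.85 m from the base axis. Payload 10.4 kg.
Tool frame: the origin (TCP) lies midway between the tips of the shut fingers; the grasp point (between the pads) lies 19 mm behind it; z points along the fingers, y is the direction in which the jaws open and shut (so a half turn about z gives the same grasp; the last joint's range is limited). The gripper opens to 85 mm and grips with 20 to 120 N. Pads are 22 mm wide; open, the fingers measure 114 mm over their backs; the gripper's body (76 mm by 85 mm) begins 54 mm behind the grasp point. The pads swing forward as they close: fully open they stand 13 mm farther back than shut.
Start: joints at [-1.352, 0.332, -0.065, 1.46, 0.022, 1.35, -0.088], TCP at [0.15, 0.607, 0.231] pointing down, gripper open.
Joint ranges: [-2.6, 2.6], [-0.5, 2.12], [-1.47, 1.34], [0.16, 2.42], [-1.27, 4.41], [0.06, 2.06], [-2.6, 2.6]. Speed limits (rad/s): [2.22, 2.22, 2.79, 2.79, 3.14, 3.14, 3.14].

## Interface

Orientations are given as a unit quaternion [x, y, z, w].
In Python, from workcell import get_obs, camera, calibration, hand_in gives the robot as it stands.
- The arm moves only by the shell command python3 -m handwheel 'ROWS' [FORCE]. ROWS is JSON, a list of rows, each an object with "jaw": the finger opening in mm, from 0 to 85.4; "delta_pos": the shift along the tool's x, y, z scaled (see below), a list of three; "turn": the turn about the tool's z scaled (see below). In form: [{"jaw": jaw, "delta_pos": [tx, ty, tz], "turn": turn}, ...]. A call has 1 to 10 rows; each row is the pose to reach, as a shift and turn from the pose commanded when the call began, along the tool's axes at that moment, turning the shorter way round; what a row does not reach only later rows make up. The controller multiplies each number of a shift by 1 m and each number of a turn by pi rad. A row lasts 1/12 s, in which the tool goes at most 41.7 mm and 7.16 degrees, less where a joint would pass 70% of its speed; a pose out of reach is approached as far as the arm can. A call with a number of a shift or a turn outside -1 to 1 is refused whole. A call with a gripper value outside its range is refused whole. The fingers move at their own pace and stop on an object; FORCE is the grip in N (left out, the last holds). Time passes only in rows, so rows that repeat a pose let the fingers close. It gives the time, the measured TCP pose, the force and the opening at its end, in the units of the state.
- get_obs(): the state, without advancing time (a new reading comes with each control period).
- camera(name): name is "scene" or "top" or "wrist"; returns the picture (384x512x3 uint8, red, green, blue); there is no depth.
- calibration(name): a dict with "mtx" (3x3 intrinsics, pixels), "rvec" (rotation vector, rad) and "tvec" (3), from world to camera coordinates, as OpenCV has them. Camera axes: x right, y down, z forward; pixel columns grow to the right and rows downward; lengths in m; the calibration is good to about 2 mm. A picture is of the moment at which its call begins: read the wrist's pose just before it. calibration takes no time and is no camera call; for the wrist camera it gives the pose at the moment of the call.
- hand_in(): hands the job in, once; it reports no verdict.
The state is a dict: "clock": time; "joint_pos": joint angles; "joint_velocities": joint speeds; "tau": joint torques, N m; "position": TCP position; "ee_rot": TCP orientation; "ft_force": force on the tool from outside, world axes, zero at the start; "torque": the same for the moment, N m; "grip_width": opening from 0.0 (shut) to 1.0 (fully open).
Only numpy, scipy, OpenCV 4.12 (cv2) and the standard library are available. Lean on these libraries where they do the work, as an engineer would, in place of code of your own. Each camera call takes 0.05 s, during which the arm holds its last target.

## Working session

There is one attempt and no reset: what is moved stays moved. The work goes in short steps, Python scripts to look and compute and a shell command to move; the robot and the scene stay as the last step left them, time stands still between calls to the robot, and variables do not carry over. Pictures are saved under pics/ and viewed, and the job is handed in when it is done.

```bash
mkdir -p pics; ls; python3 - <<'E'
from workcell import get_obs, camera, calibration
import cv2,numpy as np
o=get_obs(); print({k:np.round(v,3).tolist() for k,v in o.items()})
for n in ["scene","top","wrist"]:
    c=calibration(n); print(n,{k:np.round(np.array(v),3).tolist() for k,v in c.items()})
    cv2.imwrite(f"pics/{n}0.png",cv2.cvtColor(camera(n),cv2.COLOR_RGB2BGR))
E
```

```text
pics
{'clock': 0.0, 'joint_pos': [-1.352, 0.333, -0.065, 1.461, 0.022, 1.35, -0.088], 'joint_velocities': [0.001, 0.0, -0.0, 0.0, 0.0, -0.0, 0.001], 'tau': [-0.001, -62.545, 0.049, -39.16, 0.016, 0.01, -0.0], 'position': [0.15, 0.606, 0.231], 'ee_rot': [0.121, 0.993, -0.001, -0.0], 'ft_force': [0.137, 0.295, 0.186], 'torque': [-0.002, 0.058, -0.002], 'grip_width': 0.998}
scene {'mtx': [[377.155, 0.0, 255.305], [0.0, 377.155, 190.213], [0.0, 0.0, 1.0]], 'rvec': [2.354, -0.774, 0.264], 'tvec': [-0.462, 0.303, 0.717]}
top {'mtx': [[437.075, 0.0, 254.728], [0.0, 437.075, 193.036], [0.0, 0.0, 1.0]], 'rvec': [2.19, -2.14, 0.121], 'tvec': [-0.04, 0.562, 1.199]}
wrist {'mtx': [[338.461, 0.0, 249.12], [0.0, 338.461, 188.684], [0.0, 0.0, 1.0]], 'rvec': [-2.281, -1.788, -0.26], 'tvec': [-0.624, -0.038, 0.38]}
```

View pics/scene0.png

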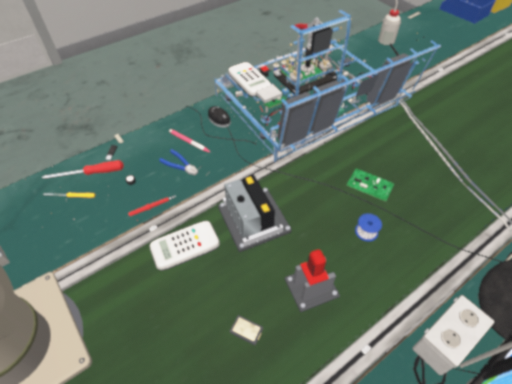

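View pics/top0.png

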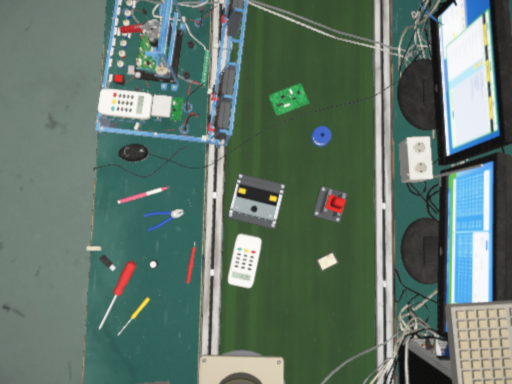

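View pics/wrist0.png

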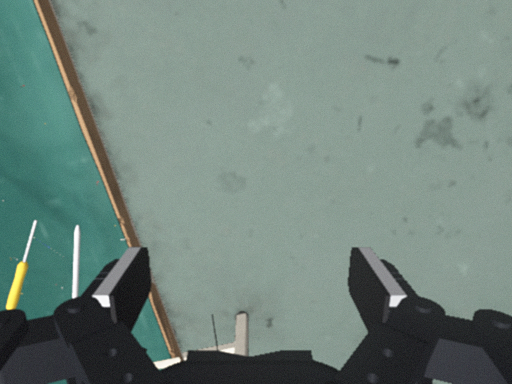

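```bash
cat > h.py <<'E'
from workcell import get_obs, camera, calibration
import cv2,numpy as np
def cal(n):
    c=calibration(n); return np.array(c["mtx"],float),cv2.Rodrigues(np.array(c["rvec"],float))[0],np.array(c["tvec"],float).reshape(3)
def back(C,u,v,z):
    K,R,t=C; d=R.T@np.linalg.inv(K)@np.array([u,v,1.]); o=-R.T@t
    return o+d*(z-o[2])/d[2]
def proj(C,P):
    K,R,t=C; q=K@(R@np.array(P,float)+t); return q[:2]/q[2]
def crop(im,x0,y0,x1,y1,s,fn):
    cv2.imwrite(fn,cv2.resize(cv2.cvtColor(im[y0:y1,x0:x1],cv2.COLOR_RGB2BGR),None,fx=s,fy=s,interpolation=cv2.INTER_CUBIC))
E
python3 - <<'E'
from h import *
im=cv2.cvtColor(cv2.imread("pics/top0.png"),cv2.COLOR_BGR2RGB)
crop(im,220,165,360,230,5.7,"pics/t1.png")
im=cv2.cvtColor(cv2.imread("pics/scene0.png"),cv2.COLOR_BGR2RGB)
crop(im,210,165,350,315,4,"pics/s1.png")
for n in["top","scene"]:
    K,R,t=cal(n); print(n,-R.T@t)
E
```

```text
top [ 0.42792136 -0.02653229  1.25400553]
scene [ 0.24913862 -0.45236715  0.74389399]
```

View pics/t1.png

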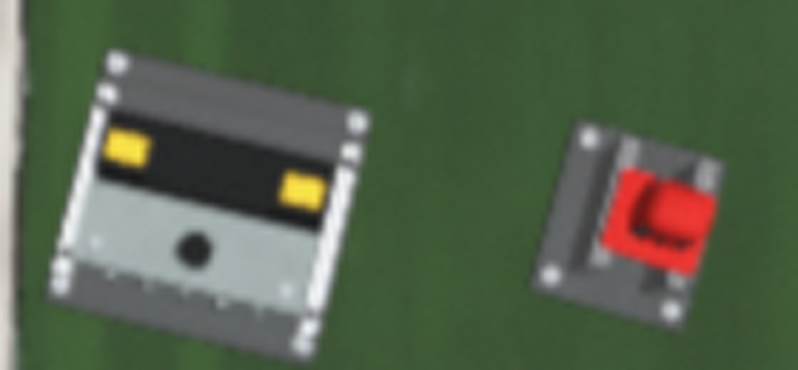

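View pics/s1.png

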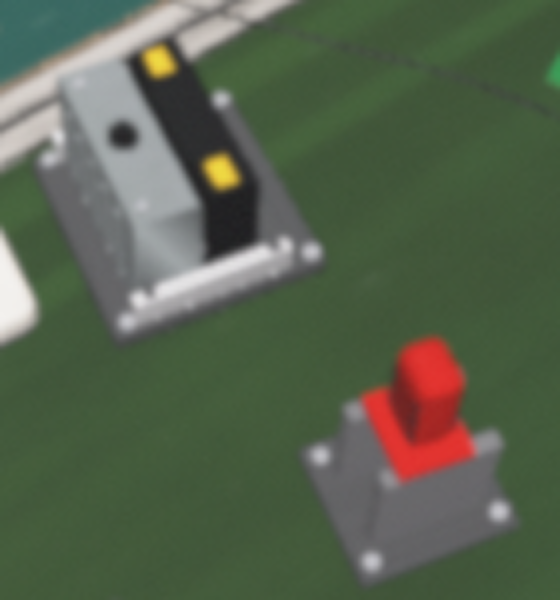

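```bash
python3 - <<'E'
from h import *
C=cal("top")
def f(x,y,z): return back(C,(x+.5)/5.7-.5+220,(y+.5)/5.7-.5+165,z)
p=np.array([f(*q,.014) for q in[(105,48),(370,112),(313,360),(47,298)]])
print(np.round(p,4),p.mean(0)); L=lambda a,b:np.linalg.norm(p[a]-p[b])
print(L(0,1),L(1,2),L(2,3),L(3,0)); 
d=(p[0]-p[3]+p[1]-p[2]);print("yaw x",np.degrees(np.arctan2(d[1],d[0])))
d=(p[0]-p[1]+p[3]-p[2]);print("yaw y",np.degrees(np.arctan2(-d[0],d[1])))
yaw=np.arctan2(-d[0],d[1]);c0=p.mean(0)
def tocr(q):
    e=q-c0; return np.round([np.cos(yaw)*e[0]+np.sin(yaw)*e[1],-np.sin(yaw)*e[0]+np.cos(yaw)*e[1]],4)
for q in[(97,182),(318,232),(101,116),(338,165),(75,258),(302,312),(126,148),(302,190)]: print(q,tocr(f(*q,.096)))
p=np.array([f(*q,.008) for q in[(578,120),(723,160),(682,328),(533,287)]])
print(np.round(p,4),p.mean(0)); print(L(0,1),L(1,2),L(2,3),L(3,0)); 
d=(p[0]-p[3]+p[1]-p[2]);print("yaw x",np.degrees(np.arctan2(d[1],d[0])))
d=(p[0]-p[1]+p[3]-p[2]);print("yaw y",np.degrees(np.arctan2(-d[0],d[1])))
# collar z .084
q=np.array([f(*q,.084) for q in[(625,170),(720,192),(692,277),(600,250)]]);print("collar",q.mean(0),np.linalg.norm(np.diff(q,axis=0),axis=1))
E
```

```text
[[ 0.6216  0.0225  0.014 ]
 [ 0.5923 -0.1113  0.014 ]
 [ 0.4675 -0.085   0.014 ]
 [ 0.4952  0.048   0.014 ]] [ 0.54414982 -0.03145337  0.014     ]
0.13703739951538485 0.12755423782910283 0.13577692478247166 0.12897638199343622
yaw x -11.64624697076449
yaw y -12.071390677454112
(97, 182) [-0.0098  0.0519]
(318, 232) [-0.0086 -0.0539]
(101, 116) [0.0209 0.0574]
(338, 165) [ 0.0241 -0.0559]
(75, 258) [-0.0467  0.0534]
(302, 312) [-0.0467 -0.0551]
(126, 148) [0.0089 0.0424]
(302, 190) [ 0.0088 -0.0422]
[[ 0.5915 -0.2167  0.008 ]
 [ 0.5729 -0.2898  0.008 ]
 [ 0.4879 -0.2694  0.008 ]
 [ 0.5067 -0.1947  0.008 ]] [ 0.53972851 -0.24264971  0.008     ]
0.07547750844329451 0.08741944728329472 0.07696997771188144 0.08760826895059315
yaw x -14.048348935728274
yaw y -14.188337411037821
collar [ 0.53383402 -0.24372133  0.084     ] [0.04588051 0.04257563 0.04490573]
```

```bash
python3 -m handwheel '[{"jaw":85,"delta_pos":[-0.328,-0.287,-0.05],"turn":0.3},{"jaw":85,"delta_pos":[-0.328,-0.287,-0.05],"turn":0.3},{"jaw":85,"delta_pos":[-0.328,-0.287,-0.05],"turn":0.3},{"jaw":85,"delta_pos":[-0.328,-0.287,-0.05],"turn":0.3},{"jaw":85,"delta_pos":[-0.328,-0.287,-0.05],"turn":0.3},{"jaw":85,"delta_pos":[-0.328,-0.287,-0.05],"turn":0.3},{"jaw":85,"delta_pos":[-0.328,-0.287,-0.05],"turn":0.3},{"jaw":85,"delta_pos":[-0.328,-0.287,-0.05],"turn":0.3},{"jaw":85,"delta_pos":[-0.328,-0.287,-0.05],"turn":0.3},{"jaw":85,"delta_pos":[-0.328,-0.287,-0.05],"turn":0.3}]' 60
cat >> h.py <<'E'
from scipy.spatial.transform import Rotation as Ro
def st():
    o=get_obs(); R=Ro.from_quat(o["ee_rot"]).as_matrix()
    print("t",round(o["clock"],2),"p",np.round(o["position"],4),"yaw_y",round(np.degrees(np.arctan2(R[1,1],R[0,1])),2),"zt",np.round(R[:,2],3),"F",np.round(o["ft_force"],1),"M",np.round(o["torque"],2),"w",round(o["grip_width"],3),"q",np.round(o["joint_pos"],2))
    return np.array(o["position"]),R
def to(target,yaw=None):
    "shift in tool axes from measured pose to world target"
    p,R=st(); print("shift",np.round(R.T@(np.array(target)-p),4))
    if yaw is not None:
        a=np.degrees(np.arctan2(R[1,1],R[0,1])); d=(yaw-a+180)%360-180; print("turn",round(-d/180,4))
E
python3 - <<'E'
from h import *
p,R=st(); K,Rc,t=cal("wrist"); print("cam in tool",R.T@(-Rc.T@t-p)); print(R.T@Rc.T)
E
```

```text
clock: 0.98
position: [0.3875, 0.2656, 0.279]
ee_rot: [0.558, 0.83, 0.0, -0.0]
ft_force: [1.5, 0.7, 0.0]
grip_width: 0.997
t 0.98 p [0.3875 0.2656 0.279 ] yaw_y 22.12 zt [-0.  0. -1.] F [1.5 0.7 0. ] M [ 0.08 -0.07  0.01] w 0.997 q [-1.   -0.05  0.29  1.79  0.01  1.4  -0.32]
cam in tool [ 0.07382564  0.00089963 -0.14221125]
[[ 3.59893760e-05 -9.57125828e-01 -2.89672485e-01]
 [ 9.99998278e-01  5.71966098e-04 -1.76562925e-03]
 [ 1.85561219e-03 -2.89671923e-01  9.57124200e-01]]
```

```bash
python3 - <<'E'
from h import *
to([0.544,-0.031,0.20],-12)
E
```

```text
t 0.98 p [0.3875 0.2656 0.279 ] yaw_y 22.12 zt [-0.  0. -1.] F [1.5 0.7 0. ] M [ 0.08 -0.07  0.01] w 0.997 q [-1.   -0.05  0.29  1.79  0.01  1.4  -0.32]
shift [-0.3337  0.0333  0.0789]
turn 0.1896
```

```bash
python3 -m handwheel '[{"jaw":85,"delta_pos":[-0.334,0.033,0.0],"turn":0.19},{"jaw":85,"delta_pos":[-0.334,0.033,0.0],"turn":0.19},{"jaw":85,"delta_pos":[-0.334,0.033,0.0],"turn":0.19},{"jaw":85,"delta_pos":[-0.334,0.033,0.0],"turn":0.19},{"jaw":85,"delta_pos":[-0.334,0.033,0.04],"turn":0.19},{"jaw":85,"delta_pos":[-0.334,0.033,0.079],"turn":0.19},{"jaw":85,"delta_pos":[-0.334,0.033,0.079],"turn":0.19},{"jaw":85,"delta_pos":[-0.334,0.033,0.079],"turn":0.19},{"jaw":85,"delta_pos":[-0.334,0.033,0.079],"turn":0.19},{"jaw":85,"delta_pos":[-0.334,0.033,0.079],"turn":0.19}]'
python3 - <<'E'
from h import *
C=cal("wrist"); im=camera("wrist"); np.savez("w1.npz",K=C[0],R=C[1],t=C[2]); cv2.imwrite("pics/w1.png",cv2.cvtColor(im,cv2.COLOR_RGB2BGR)); st()
crop(im,0,0,512,384,1.5,"pics/w1b.png")
E
```

```text
clock: 1.82
position: [0.5429, -0.0343, 0.1973]
ee_rot: [0.779, 0.627, -0.002, 0.0]
ft_force: [-0.6, -0.3, -0.2]
grip_width: 0.994
t 1.87 p [ 0.5428 -0.0317  0.1984] yaw_y -12.29 zt [-0.003 -0.002 -1.   ] F [ 0.3  0.7 -0.3] M [ 0.   -0.04  0.06] w 0.997 q [-0.6   0.19  0.65  1.75 -0.12  1.24 -0.13]
```

View pics/w1b.png

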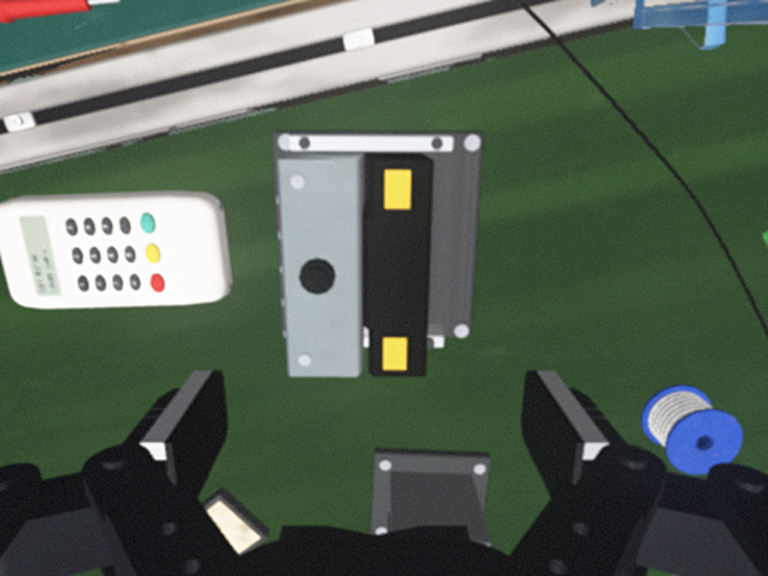

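```bash
python3 - <<'E'
from h import *
im=cv2.cvtColor(cv2.imread("pics/w1.png"),cv2.COLOR_BGR2RGB)
crop(im,175,80,330,260,3.3,"pics/w1c.png")
st()
E
```

```text
t 1.87 p [ 0.5428 -0.0317  0.1984] yaw_y -12.29 zt [-0.003 -0.002 -1.   ] F [ 0.3  0.7 -0.3] M [ 0.   -0.04  0.06] w 0.997 q [-0.6   0.19  0.65  1.75 -0.12  1.24 -0.13]
```

View pics/w1c.png

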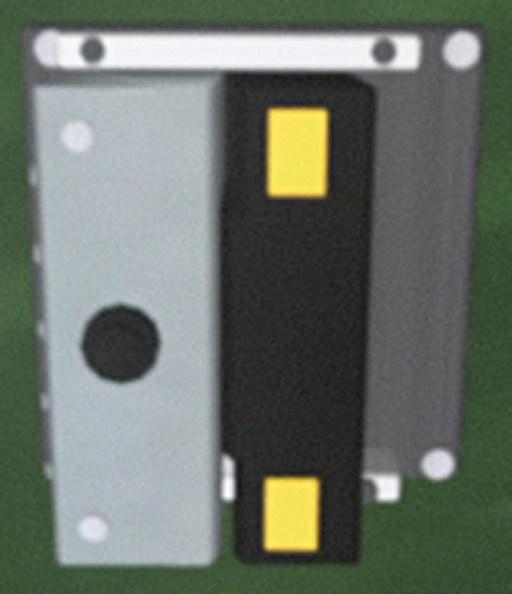

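```bash
python3 - <<'E'
from h import *
d=np.load("w1.npz"); C=(d["K"],d["R"],d["t"])
def f(x,y,z): return back(C,(x+.5)/3.3-.5+175,(y+.5)/3.3-.5+80,z)
TL,TR,BR=f(25,27,.014),f(484,27,.014),f(455,475,.014)
print(TL,TR,BR,np.linalg.norm(TL-TR),np.linalg.norm(TR-BR))
c0=(TL+BR)/2; e=TR-TL; yaw=np.arctan2(e[1],e[0]); g=TR-BR; print("centre",c0,"yaw",np.degrees(yaw),np.degrees(np.arctan2(-g[0],g[1])))
def cr(q,yaw=yaw):
    e=q-c0; return np.round([np.cos(yaw)*e[0]+np.sin(yaw)*e[1],-np.sin(yaw)*e[0]+np.cos(yaw)*e[1]],4)
for n,q in dict(gFL=(35,88),gNL=(58,562),gNR=(217,562),gFR=(222,88),bFR=(375,95),bNR=(360,562),bNL=(235,562),mF1=(267,109),mF2=(327,196),mN1=(264,479),mN2=(318,551)).items(): print(n,cr(f(*q,.096)))
# screws on side bar at plate corners
E
```

```text
[0.49788329 0.04926006 0.014     ] [0.62296991 0.02175659 0.014     ] [ 0.5933433  -0.10992531  0.014     ] 0.12807459494089746 0.13497354060471917
centre [ 0.5456133  -0.03033262  0.014     ] yaw -12.400608867797498 -12.679632459877062
gFL [-0.0465  0.0558]
gNL [-0.0471 -0.0556]
gNR [-0.0087 -0.0555]
gFR [-0.0068  0.0558]
bFR [0.0257 0.0544]
bNR [ 0.0258 -0.0554]
bNL [-0.0044 -0.0555]
mF1 [0.0028 0.0515]
mF2 [0.0159 0.0329]
mN1 [ 0.0025 -0.0338]
mN2 [ 0.0156 -0.0525]
```

```bash
python3 - <<'E'
from h import *
to([0.5385,-0.243,0.215],-14.1)
E
```

```text
t 1.87 p [ 0.5428 -0.0317  0.1984] yaw_y -12.29 zt [-0.003 -0.002 -1.   ] F [ 0.3  0.7 -0.3] M [ 0.   -0.04  0.06] w 0.997 q [-0.6   0.19  0.65  1.75 -0.12  1.24 -0.13]
shift [-0.2074  0.0407 -0.0163]
turn 0.0101
```

```bash
python3 -m handwheel '[{"jaw":85,"delta_pos":[-0.207,0.041,-0.016],"turn":0.01},{"jaw":85,"delta_pos":[-0.207,0.041,-0.016],"turn":0.01},{"jaw":85,"delta_pos":[-0.207,0.041,-0.016],"turn":0.01},{"jaw":85,"delta_pos":[-0.207,0.041,-0.016],"turn":0.01},{"jaw":85,"delta_pos":[-0.207,0.041,-0.016],"turn":0.01},{"jaw":85,"delta_pos":[-0.207,0.041,-0.016],"turn":0.01},{"jaw":85,"delta_pos":[-0.207,0.041,-0.016],"turn":0.01},{"jaw":85,"delta_pos":[-0.207,0.041,-0.016],"turn":0.01}]'
python3 - <<'E'
from h import *
C=cal("wrist"); im=camera("wrist"); np.savez("w2.npz",K=C[0],R=C[1],t=C[2]); cv2.imwrite("pics/w2.png",cv2.cvtColor(im,cv2.COLOR_RGB2BGR)); st()
crop(im,165,140,345,330,3.1,"pics/w2c.png")
E
```

```text
clock: 2.53
position: [0.5406, -0.2391, 0.2159]
ee_rot: [0.787, 0.617, 0.0, -0.0]
ft_force: [0.8, 1.0, 0.8]
grip_width: 0.992
t 2.58 p [ 0.5408 -0.2382  0.2158] yaw_y -13.72 zt [ 0.     0.001 -1.   ] F [-0.3  1.1 -0.3] M [ 0.01 -0.05 -0.02] w 0.994 q [-0.28  0.32  0.76  1.61 -0.23  1.3   0.28]
```

View pics/w2c.png

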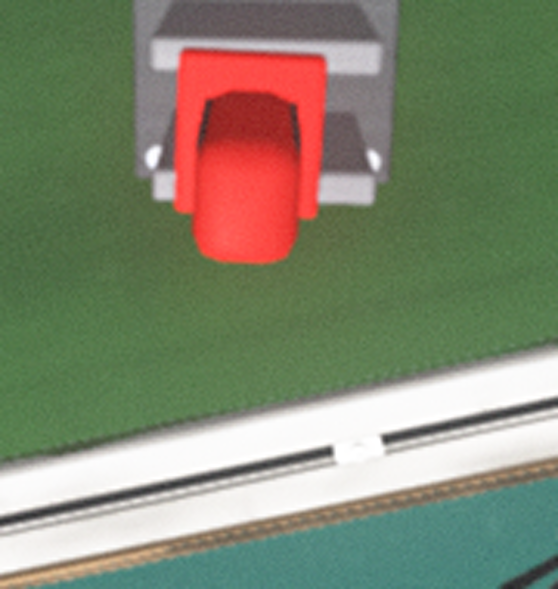

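```bash
python3 - <<'E'
from h import *
d=np.load("w2.npz"); C=(d["K"],d["R"],d["t"])
def f(x,y,z): return back(C,(x+.5)/3.1-.5+165,(y+.5)/3.1-.5+140,z)
w=[f(*q,.076) for q in[(152,40),(382,45),(380,74),(152,68),(155,175),(374,180),(373,205),(154,199)]]
w=np.array(w); print(np.round(w,4))
for a,b in[(0,1),(3,2),(4,5),(7,6)]: e=w[b]-w[a]; print("wall len",np.linalg.norm(e),"yaw",np.degrees(np.arctan2(e[1],e[0])))
print("rest centre",w.mean(0), "pitch",np.linalg.norm(w[0]-w[7]))
c=np.array([f(*q,.084) for q in[(180,50),(327,57),(318,220),(178,212)]])
for a,b in[(0,1),(3,2)]: e=c[b]-c[a]; print("collar",np.linalg.norm(e),np.degrees(np.arctan2(e[1],e[0])))
for a,b in[(3,0),(2,1)]: e=c[b]-c[a]; print("collar",np.linalg.norm(e),np.degrees(np.arctan2(-e[0],e[1])))
print("collar c",c.mean(0))
h=[f(*q,.142) for q in[(195,185),(298,185),(297,255),(198,255)]]; print("handle",np.round(h,4), np.mean(h,0), np.linalg.norm(h[0]-h[1]))
E
```

```text
[[ 0.5167 -0.212   0.076 ]
 [ 0.5773 -0.2283  0.076 ]
 [ 0.5751 -0.2361  0.076 ]
 [ 0.5147 -0.2195  0.076 ]
 [ 0.5072 -0.2495  0.076 ]
 [ 0.5671 -0.2657  0.076 ]
 [ 0.5652 -0.273   0.076 ]
 [ 0.505  -0.2563  0.076 ]]
wall len 0.06266507179690287 yaw -15.055454119047077
wall len 0.06262645433149742 yaw -15.331432100396993
wall len 0.0620102180913227 yaw -15.162457853120355
wall len 0.06246275264792539 yaw -15.447899143597143
rest centre [ 0.54102479 -0.24252792  0.076     ] pitch 0.04585116548840777
collar 0.039067212196680544 -16.563497864713725
collar 0.039004885110283126 -17.264946272682963
collar 0.04571195367497684 -15.796031954245775
collar 0.0461886010738856 -15.884899808400505
collar c [ 0.53688195 -0.24275697  0.084     ]
handle [[ 0.5271 -0.2345  0.142 ]
 [ 0.5489 -0.2398  0.142 ]
 [ 0.5449 -0.2557  0.142 ]
 [ 0.5236 -0.2505  0.142 ]] [ 0.53610648 -0.24513402  0.142     ] 0.022386269468591305
```

```bash
python3 -m handwheel '[{"jaw":70,"delta_pos":[-0.001,-0.002,0.05],"turn":0.0105},{"jaw":60,"delta_pos":[-0.001,-0.002,0.05],"turn":0.0105},{"jaw":60,"delta_pos":[-0.001,-0.002,0.05],"turn":0.0105},{"jaw":60,"delta_pos":[-0.001,-0.002,0.05],"turn":0.0105},{"jaw":60,"delta_pos":[-0.001,-0.002,0.05],"turn":0.0105}]'
python3 - <<'E'
from h import *
to([0.5366,-0.2437,0.093],-16)
E
```

```text
clock: 3.0
position: [0.5389, -0.2404, 0.1674]
ee_rot: [0.797, 0.604, 0.001, 0.001]
ft_force: [0.1, 1.0, -0.2]
grip_width: 0.705
t 3.0 p [ 0.5389 -0.2404  0.1674] yaw_y -15.65 zt [ 0.002 -0.    -1.   ] F [ 0.1  1.  -0.2] M [-0.04 -0.   -0.03] w 0.705 q [-0.27  0.36  0.76  1.68 -0.26  1.21  0.28]
shift [-0.0038 -0.0015  0.0744]
turn 0.0019
```

```bash
python3 -m handwheel '[{"jaw":60,"delta_pos":[-0.0038,-0.0015,0.03],"turn":0.002},{"jaw":60,"delta_pos":[-0.0038,-0.0015,0.06],"turn":0.002},{"jaw":60,"delta_pos":[-0.0038,-0.0015,0.0745],"turn":0.002},{"jaw":60,"delta_pos":[-0.0038,-0.0015,0.0745],"turn":0.002},{"jaw":60,"delta_pos":[-0.0038,-0.0015,0.0745],"turn":0.002},{"jaw":60,"delta_pos":[-0.0038,-0.0015,0.0745],"turn":0.002}]'
python3 - <<'E'
from h import *
to([0.5366,-0.2437,0.093],-16)
E
```

```text
clock: 3.5
position: [0.5367, -0.2446, 0.0933]
ee_rot: [0.799, 0.601, 0.001, 0.001]
ft_force: [0.8, 0.2, 0.7]
grip_width: 0.701
t 3.5 p [ 0.5367 -0.2446  0.0933] yaw_y -16.09 zt [ 0.003 -0.001 -1.   ] F [0.8 0.2 0.7] M [ 0.   -0.02  0.01] w 0.701 q [-0.23  0.44  0.72  1.75 -0.33  1.07  0.33]
shift [ 0.0008 -0.0004  0.0003]
turn -0.0005
```

```bash
python3 -m handwheel '[{"jaw":20,"delta_pos":[0,0,0],"turn":0},{"jaw":10,"delta_pos":[0,0,0],"turn":0},{"jaw":10,"delta_pos":[0,0,0],"turn":0},{"jaw":10,"delta_pos":[0,0,0],"turn":0},{"jaw":10,"delta_pos":[0,0,0],"turn":0},{"jaw":10,"delta_pos":[0,0,0],"turn":0},{"jaw":10,"delta_pos":[0,0,0],"turn":0}]' 80
python3 - <<'E'
from h import *
st()
E
```

```text
clock: 4.08
position: [0.5362, -0.2442, 0.0924]
ee_rot: [0.799, 0.601, 0.001, 0.001]
ft_force: [-1.7, 0.5, 6.6]
grip_width: 0.268
t 4.08 p [ 0.5362 -0.2442  0.0924] yaw_y -16.1 zt [ 0.002 -0.    -1.   ] F [-1.7  0.5  6.6] M [ 0.2   0.18 -0.  ] w 0.268 q [-0.23  0.44  0.72  1.75 -0.33  1.07  0.33]
```

```bash
python3 -m handwheel '[{"jaw":10,"delta_pos":[0,0,-0.01],"turn":0},{"jaw":10,"delta_pos":[0,0,-0.03],"turn":0},{"jaw":10,"delta_pos":[0,0,-0.06],"turn":0},{"jaw":10,"delta_pos":[0,0,-0.09],"turn":0},{"jaw":10,"delta_pos":[0,0,-0.12],"turn":0},{"jaw":10,"delta_pos":[0,0,-0.12],"turn":0},{"jaw":10,"delta_pos":[0,0,-0.12],"turn":0}]'
python3 - <<'E'
from h import *
st(); im=camera("scene"); crop(im,220,140,400,320,3.2,"pics/s2.png")
im=camera("wrist"); crop(im,120,150,400,384,2.5,"pics/w3.png");st()
E
```

```text
clock: 4.67
position: [0.5362, -0.2445, 0.2132]
ee_rot: [0.799, 0.601, 0.001, 0.001]
ft_force: [0.5, 1.2, -1.5]
grip_width: 0.273
t 4.67 p [ 0.5362 -0.2445  0.2132] yaw_y -16.11 zt [ 0.003 -0.    -1.   ] F [ 0.5  1.2 -1.5] M [-0.02 -0.02  0.03] w 0.273 q [-0.28  0.32  0.78  1.62 -0.23  1.29  0.26]
t 4.77 p [ 0.5351 -0.2437  0.2107] yaw_y -16.1 zt [-0.001  0.001 -1.   ] F [-0.   0.5 -2.3] M [-0.02  0.01  0.05] w 0.27 q [-0.28  0.32  0.78  1.63 -0.23  1.29  0.26]
```

View pics/s2.png

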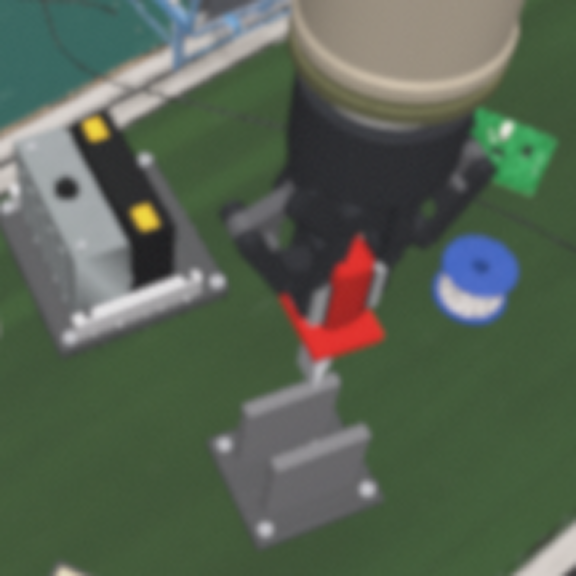

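View pics/w3.png

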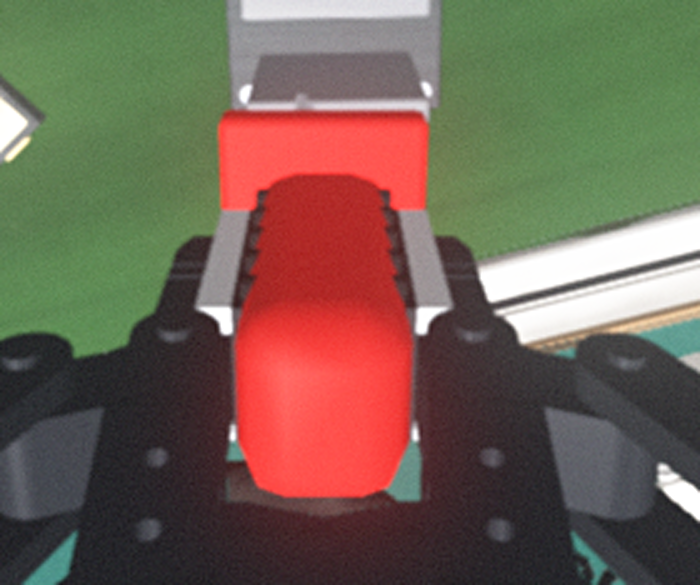

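```bash
python3 - <<'E'
from h import *
p,R=st(); C=cal("wrist")
for s in(1,-1):
  for x in(-7,-5):
    q=p+R@np.array([0.009,s*x/1000,0]); q[2]=p[2]-.0724
    print(s,x,((proj(C,q)+.5-[120,150])*2.5-.5).round())
q=p+R@np.array([0.02,0,0]);
for y in(-.02,.02):
    q=p+R@np.array([0.023,y,0]);q[2]=p[2]-.0724+.056;print(((proj(C,q)+.5-[120,150])*2.5-.5).round())
E
```

```text
t 4.77 p [ 0.5351 -0.2437  0.2107] yaw_y -16.1 zt [-0.001  0.001 -1.   ] F [-0.   0.5 -2.3] M [-0.02  0.01  0.05] w 0.27 q [-0.28  0.32  0.78  1.63 -0.23  1.29  0.26]
1 -7 [296.  98.]
1 -5 [304.  98.]
-1 -7 [349.  98.]
-1 -5 [341.  98.]
[220. 113.]
[423. 113.]
```

```bash
python3 - <<'E'
from h import *
to([0.5366,-0.0713,0.195],-12.4)
E
```

```text
t 4.77 p [ 0.5351 -0.2437  0.2107] yaw_y -16.1 zt [-0.001  0.001 -1.   ] F [-0.   0.5 -2.3] M [-0.02  0.01  0.05] w 0.27 q [-0.28  0.32  0.78  1.63 -0.23  1.29  0.26]
shift [ 0.1661 -0.0463  0.0158]
turn -0.0205
```

```bash
python3 -m handwheel '[{"jaw":10,"delta_pos":[0.04,-0.011,0],"turn":-0.0205},{"jaw":10,"delta_pos":[0.08,-0.022,0],"turn":-0.0205},{"jaw":10,"delta_pos":[0.12,-0.033,0],"turn":-0.0205},{"jaw":10,"delta_pos":[0.15,-0.042,0],"turn":-0.0205},{"jaw":10,"delta_pos":[0.166,-0.046,0.008],"turn":-0.0205},{"jaw":10,"delta_pos":[0.166,-0.046,0.016],"turn":-0.0205},{"jaw":10,"delta_pos":[0.166,-0.046,0.016],"turn":-0.0205},{"jaw":10,"delta_pos":[0.166,-0.046,0.016],"turn":-0.0205},{"jaw":10,"delta_pos":[0.166,-0.046,0.016],"turn":-0.0205}]'
python3 - <<'E'
from h import *
to([0.5366,-0.0713,0.195],-12.4)
im=camera("scene"); crop(im,200,130,330,260,4.5,"pics/s3.png")
im=camera("wrist"); crop(im,120,100,400,384,2.1,"pics/w4.png");st()
E
```

```text
clock: 5.52
position: [0.5371, -0.0735, 0.1951]
ee_rot: [0.78, 0.626, -0.0, 0.0]
ft_force: [-0.4, -0.4, -1.3]
grip_width: 0.274
t 5.52 p [ 0.5371 -0.0735  0.1951] yaw_y -12.55 zt [-0.001 -0.001 -1.   ] F [-0.4 -0.4 -1.3] M [-0.03 -0.01  0.01] w 0.274 q [-0.56  0.19  0.69  1.76 -0.13  1.23 -0.05]
shift [ 0.002  -0.0009  0.0001]
turn -0.0008
t 5.62 p [ 0.5373 -0.0732  0.1955] yaw_y -12.54 zt [ 0. -0. -1.] F [ 0.5 -0.8 -1.5] M [-0.06 -0.02 -0.03] w 0.275 q [-0.56  0.19  0.69  1.76 -0.13  1.23 -0.05]
```

View pics/s3.png

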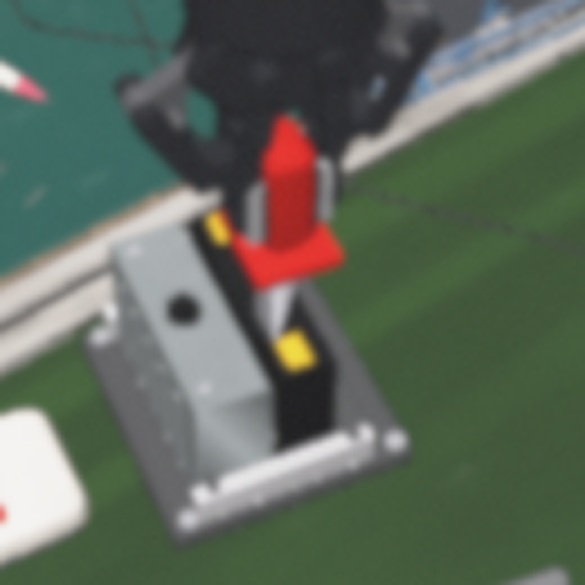

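View pics/w4.png

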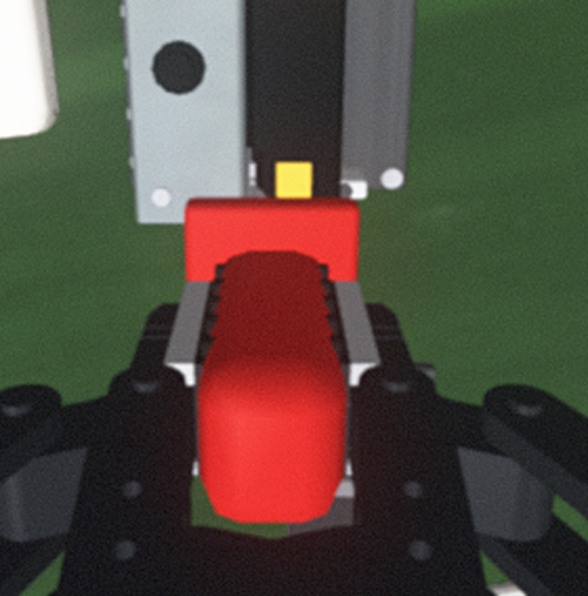

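```bash
python3 - <<'E'
from h import *
C=cal("wrist"); im=camera("wrist"); p,R=st()
crop(im,205,150,285,205,9,"pics/w5.png")
c0=np.array([.5456,-.0303,0]); a=np.radians(-12.4); M=np.array([[np.cos(a),-np.sin(a),0],[np.sin(a),np.cos(a),0],[0,0,1]])
def px(q): return ((proj(C,q)+.5-[205,150])*9-.5).round()
for n,q in dict(gface_top6=(-7.5,-40,90),bface=(-4.5,-40,90),gm=(-10.5,-40,96),bm=(-1.5,-40,96),gface56=(-7.5,-56,90),gm56=(-10.5,-56,96)).items(): print(n,px(c0+M@np.array(q)/1000))
for y in(-7,-5):
  for x in (-.009,.009):
    q=p+R@np.array([x,y/1000,.0724]); print("tip",x,y,px(q), "cradle",np.round(M.T@(q-c0),4))
E
```

```text
t 5.67 p [ 0.5374 -0.073   0.1955] yaw_y -12.52 zt [ 0. -0. -1.] F [ 0.7  0.  -1.8] M [ 0.01 -0.04 -0.03] w 0.274 q [-0.56  0.19  0.69  1.76 -0.13  1.23 -0.05]
gface_top6 [294. 300.]
bface [330. 300.]
gm [256. 320.]
bm [364. 319.]
gface56 [297. 478.]
gm56 [259. 502.]
tip -0.009 -7 [304. 579.] cradle [-0.0058 -0.0524  0.1231]
tip 0.009 -7 [301. 350.] cradle [-0.0058 -0.0344  0.1231]
tip -0.009 -5 [330. 579.] cradle [-0.0038 -0.0524  0.1231]
tip 0.009 -5 [328. 350.] cradle [-0.0038 -0.0344  0.1231]
```

View pics/w5.png

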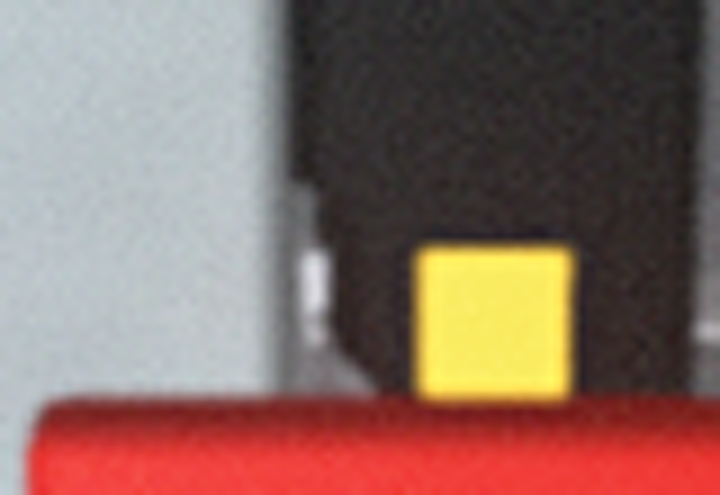

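```bash
python3 -m handwheel '[{"jaw":10,"delta_pos":[0.001,-0.0012,0.01],"turn":0},{"jaw":10,"delta_pos":[0.001,-0.0012,0.02],"turn":0},{"jaw":10,"delta_pos":[0.001,-0.0012,0.024],"turn":0},{"jaw":10,"delta_pos":[0.001,-0.0012,0.028],"turn":0},{"jaw":10,"delta_pos":[0.001,-0.0012,0.032],"turn":0},{"jaw":10,"delta_pos":[0.001,-0.0012,0.034],"turn":0},{"jaw":10,"delta_pos":[0.001,-0.0012,0.036],"turn":0},{"jaw":10,"delta_pos":[0.001,-0.0012,0.036],"turn":0}]'
cat >> h.py <<'E'
def tip():
    c0=np.array([.5456,-.0303,0]); a=np.radians(-12.4); M=np.array([[np.cos(a),-np.sin(a),0],[np.sin(a),np.cos(a),0],[0,0,1]])
    p,R=st(); q=M.T@(p+R@np.array([0,-.007,.0724])-c0)*1000; o=get_obs()
    print("tip cradle mm",q.round(1),"depth",round(96-q[2],1),"F cradle",np.round(M.T@np.array(o["ft_force"]),1))
E
python3 -c "from h import *; tip()"
```

```text
clock: 6.33
position: [0.5362, -0.0706, 0.1589]
ee_rot: [0.779, 0.627, -0.0, -0.0]
ft_force: [-1.4, 1.0, -0.9]
grip_width: 0.273
t 6.33 p [ 0.5362 -0.0706  0.1589] yaw_y -12.41 zt [-0.001  0.    -1.   ] F [-1.4  1.  -0.9] M [0.06 0.19 0.06] w 0.273 q [-0.55  0.23  0.68  1.81 -0.16  1.16 -0.03]
tip cradle mm [ -7.6 -41.4  86.6] depth 9.4 F cradle [-1.6  0.7 -0.9]
```

```bash
python3 -m handwheel '[{"jaw":10,"delta_pos":[0,0,0.003],"turn":0},{"jaw":10,"delta_pos":[0,0,0.006],"turn":0},{"jaw":10,"delta_pos":[0,0,0.008],"turn":0},{"jaw":10,"delta_pos":[0,0,0.010],"turn":0},{"jaw":10,"delta_pos":[0,0,0.010],"turn":0}]'
python3 -c "from h import *; tip()"
```

```text
clock: 6.75
position: [0.536, -0.0704, 0.1493]
ee_rot: [0.779, 0.627, -0.0, -0.001]
ft_force: [-3.6, 0.1, 2.5]
grip_width: 0.27
t 6.75 p [ 0.536  -0.0704  0.1493] yaw_y -12.41 zt [-0.001  0.001 -1.   ] F [-3.6  0.1  2.5] M [0.22 1.06 0.05] w 0.27 q [-0.55  0.24  0.68  1.82 -0.17  1.14 -0.03]
tip cradle mm [ -7.8 -41.2  76.9] depth 19.1 F cradle [-3.6 -0.7  2.5]
```

```bash
python3 -m handwheel '[{"jaw":10,"delta_pos":[0,0,0.002],"turn":0},{"jaw":10,"delta_pos":[0,0,0.004],"turn":0},{"jaw":10,"delta_pos":[0,0,0.006],"turn":0},{"jaw":10,"delta_pos":[0,0,0.008],"turn":0},{"jaw":10,"delta_pos":[0,0,0.0085],"turn":0},{"jaw":10,"delta_pos":[0,0,0.0085],"turn":0}]'
python3 - <<'E'
from h import *
tip(); im=camera("wrist"); crop(im,165,100,325,220,5,"pics/w6.png"); im=camera("scene"); crop(im,200,130,330,260,4.5,"pics/s4.png")
E
```

```text
clock: 7.25
position: [0.536, -0.0705, 0.1409]
ee_rot: [0.779, 0.627, -0.0, -0.001]
ft_force: [-4.6, 0.8, 5.2]
grip_width: 0.269
t 7.25 p [ 0.536  -0.0705  0.1409] yaw_y -12.41 zt [-0.001  0.001 -1.   ] F [-4.6  0.8  5.2] M [0.22 1.31 0.08] w 0.269 q [-0.54  0.25  0.68  1.83 -0.17  1.12 -0.02]
tip cradle mm [ -7.8 -41.3  68.5] depth 27.5 F cradle [-4.7 -0.2  5.2]
```

View pics/w6.png

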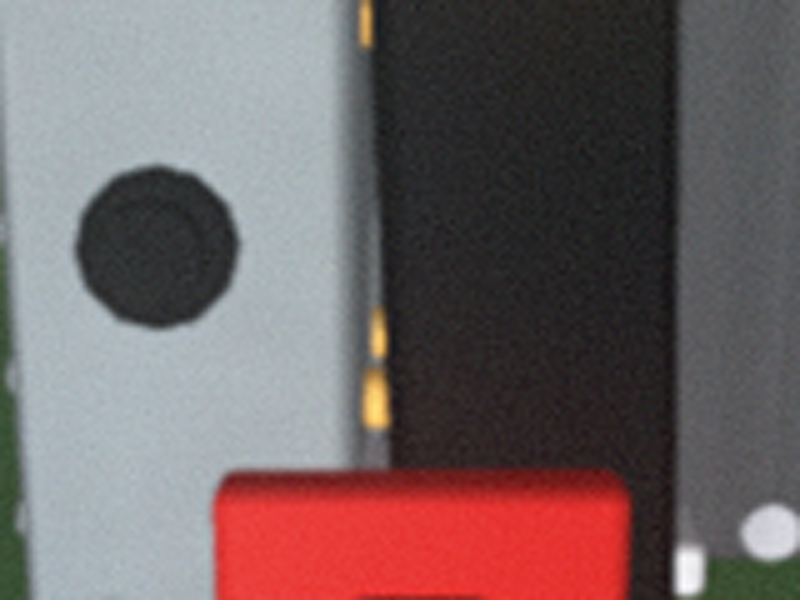

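View pics/s4.png

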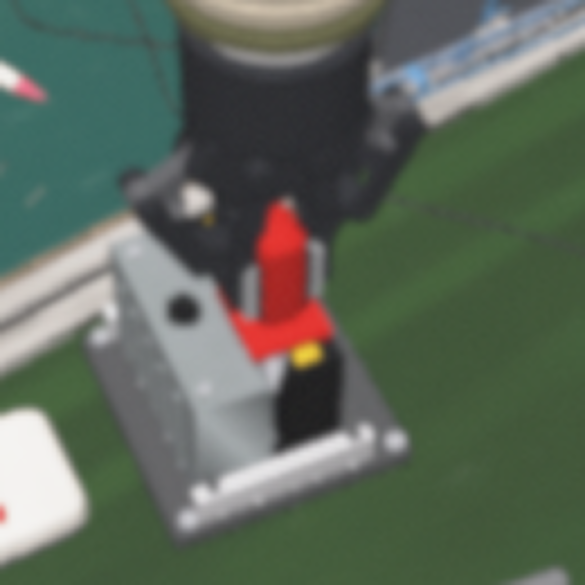

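```bash
python3 -m handwheel '[{"jaw":10,"delta_pos":[0,0,-0.004],"turn":0},{"jaw":10,"delta_pos":[0,0,-0.010],"turn":0},{"jaw":10,"delta_pos":[0,0,-0.018],"turn":0},{"jaw":10,"delta_pos":[0,0,-0.026],"turn":0},{"jaw":10,"delta_pos":[0,0,-0.036],"turn":0},{"jaw":10,"delta_pos":[0,0,-0.046],"turn":0},{"jaw":10,"delta_pos":[0,0,-0.046],"turn":0}]'
python3 - <<'E'
from h import *
tip(); im=camera("wrist"); crop(im,165,60,325,220,3.7,"pics/w7.png")
E
```

```text
clock: 7.93
position: [0.5377, -0.0708, 0.1894]
ee_rot: [0.779, 0.626, 0.002, 0.001]
ft_force: [0.4, 0.2, -1.4]
grip_width: 0.27
t 7.93 p [ 0.5377 -0.0708  0.1894] yaw_y -12.42 zt [ 0.004  0.    -1.   ] F [ 0.4  0.2 -1.4] M [-0.01  0.02 -0.01] w 0.27 q [-0.56  0.2   0.69  1.77 -0.13  1.22 -0.05]
tip cradle mm [ -5.8 -41.1 117. ] depth -21.0 F cradle [ 0.4  0.3 -1.4]
```

View pics/w7.png

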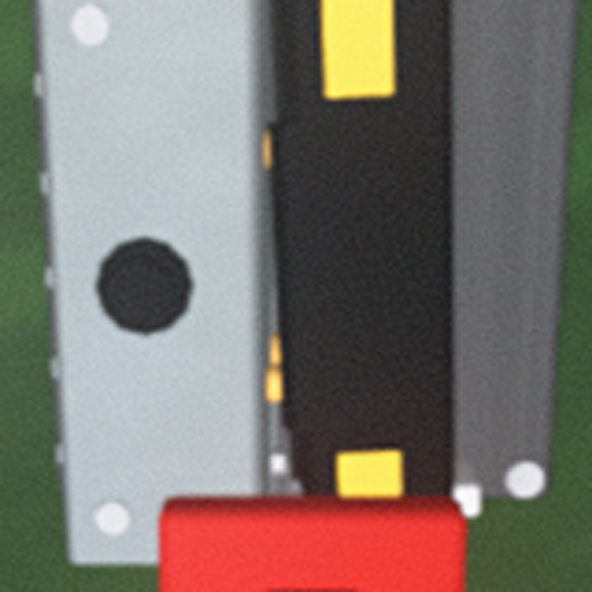

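```bash
python3 -m handwheel '[{"jaw":10,"delta_pos":[0.03,-0.0005,0],"turn":0},{"jaw":10,"delta_pos":[0.06,-0.001,0],"turn":0},{"jaw":10,"delta_pos":[0.083,-0.001,0],"turn":0},{"jaw":10,"delta_pos":[0.083,-0.001,0],"turn":0},{"jaw":10,"delta_pos":[0.083,-0.001,0.006],"turn":0},{"jaw":10,"delta_pos":[0.083,-0.001,0.006],"turn":0},{"jaw":10,"delta_pos":[0.083,-0.001,0.006],"turn":0}]'
python3 - <<'E'
from h import *
tip(); im=camera("wrist"); crop(im,205,150,285,205,9,"pics/w8.png"); tip()
E
```

```text
clock: 8.57
position: [0.5527, 0.0094, 0.1801]
ee_rot: [0.78, 0.626, -0.001, -0.0]
ft_force: [0.8, -0.1, -1.5]
grip_width: 0.275
t 8.57 p [0.5527 0.0094 0.1801] yaw_y -12.51 zt [-0.001 -0.001 -1.   ] F [ 0.8 -0.1 -1.5] M [-0.02  0.02 -0.  ] w 0.275 q [-0.65  0.23  0.64  1.75 -0.15  1.21 -0.19]
tip cradle mm [ -8.6  40.2 107.7] depth -11.7 F cradle [ 0.8  0.1 -1.5]
t 8.62 p [0.553  0.0094 0.1805] yaw_y -12.52 zt [-0.001 -0.    -1.   ] F [ 0.4 -0.4 -1.8] M [ 0.03  0.05 -0.02] w 0.268 q [-0.65  0.23  0.64  1.75 -0.15  1.21 -0.19]
tip cradle mm [ -8.4  40.4 108.1] depth -12.1 F cradle [ 0.4 -0.3 -1.8]
```

View pics/w8.png

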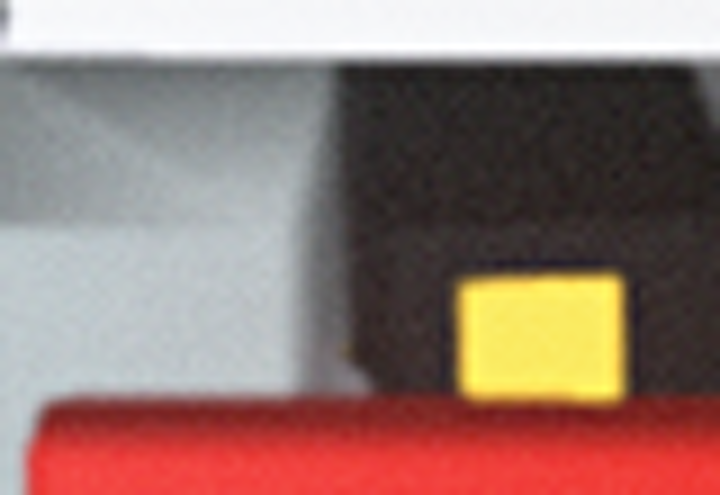

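```bash
python3 -m handwheel '[{"jaw":10,"delta_pos":[0.0015,0.0015,0.003],"turn":0},{"jaw":10,"delta_pos":[0.0015,0.0015,0.007],"turn":0},{"jaw":10,"delta_pos":[0.0015,0.0015,0.011],"turn":0},{"jaw":10,"delta_pos":[0.0015,0.0015,0.014],"turn":0},{"jaw":10,"delta_pos":[0.0015,0.0015,0.017],"turn":0},{"jaw":10,"delta_pos":[0.0015,0.0015,0.02],"turn":0},{"jaw":10,"delta_pos":[0.0015,0.0015,0.02],"turn":0},{"jaw":10,"delta_pos":[0.0015,0.0015,0.02],"turn":0}]'
python3 -c "from h import *; tip()"
```

```text
clock: 9.28
position: [0.5549, 0.0118, 0.1606]
ee_rot: [0.779, 0.627, -0.0, -0.0]
ft_force: [-0.5, -0.4, -1.3]
grip_width: 0.27
t 9.28 p [0.5549 0.0118 0.1606] yaw_y -12.41 zt [-0. -0. -1.] F [-0.5 -0.4 -1.3] M [-0.03  0.1  -0.06] w 0.27 q [-0.65  0.26  0.63  1.77 -0.16  1.17 -0.18]
tip cradle mm [-6.9 43.2 88.2] depth 7.8 F cradle [-0.5 -0.5 -1.3]
```

```bash
python3 -m handwheel '[{"jaw":10,"delta_pos":[0,0,0.003],"turn":0},{"jaw":10,"delta_pos":[0,0,0.006],"turn":0},{"jaw":10,"delta_pos":[0,0,0.009],"turn":0},{"jaw":10,"delta_pos":[0,0,0.012],"turn":0},{"jaw":10,"delta_pos":[0,0,0.015],"turn":0},{"jaw":10,"delta_pos":[0,0,0.018],"turn":0},{"jaw":10,"delta_pos":[0,0,0.02],"turn":0},{"jaw":10,"delta_pos":[0,0,0.02],"turn":0}]'
python3 -c "from h import *; tip()"
```

```text
clock: 9.95
position: [0.5545, 0.0122, 0.1405]
ee_rot: [0.779, 0.627, -0.0, -0.001]
ft_force: [-4.5, 1.1, 2.8]
grip_width: 0.267
t 9.95 p [0.5545 0.0122 0.1405] yaw_y -12.4 zt [-0.001  0.001 -1.   ] F [-4.5  1.1  2.8] M [0.29 1.28 0.02] w 0.267 q [-0.64  0.28  0.63  1.79 -0.18  1.13 -0.17]
tip cradle mm [-7.5 43.4 68.1] depth 27.9 F cradle [-4.7  0.1  2.8]
```

```bash
python3 -m handwheel '[{"jaw":10,"delta_pos":[0,0,0.0025],"turn":0},{"jaw":10,"delta_pos":[0,0,0.005],"turn":0},{"jaw":10,"delta_pos":[0,0,0.0075],"turn":0},{"jaw":10,"delta_pos":[0,0,0.010],"turn":0},{"jaw":10,"delta_pos":[0,0,0.0125],"turn":0},{"jaw":10,"delta_pos":[0,0,0.0145],"turn":0},{"jaw":10,"delta_pos":[0,0,0.0145],"turn":0}]'
python3 - <<'E'
from h import *
tip()
E
```

```text
clock: 10.53
position: [0.5545, 0.0122, 0.1259]
ee_rot: [0.779, 0.627, -0.0, -0.001]
ft_force: [-4.7, 1.3, 2.1]
grip_width: 0.275
t 10.53 p [0.5545 0.0122 0.1259] yaw_y -12.4 zt [-0.001  0.001 -1.   ] F [-4.7  1.3  2.1] M [ 0.36  1.15 -0.04] w 0.275 q [-0.63  0.3   0.62  1.81 -0.19  1.1  -0.16]
tip cradle mm [-7.6 43.5 53.6] depth 42.4 F cradle [-4.9  0.3  2.1]
```

```bash
python3 -m handwheel '[{"jaw":10,"delta_pos":[0,0,-0.005],"turn":0},{"jaw":10,"delta_pos":[0,0,-0.013],"turn":0},{"jaw":10,"delta_pos":[0,0,-0.022],"turn":0},{"jaw":10,"delta_pos":[0,0,-0.032],"turn":0},{"jaw":10,"delta_pos":[0,0,-0.042],"turn":0},{"jaw":10,"delta_pos":[0,0,-0.052],"turn":0},{"jaw":10,"delta_pos":[0,0,-0.062],"turn":0},{"jaw":10,"delta_pos":[0,0,-0.065],"turn":0},{"jaw":10,"delta_pos":[0,0,-0.065],"turn":0}]'
python3 - <<'E'
from h import *
tip(); C=cal("wrist"); im=camera("wrist"); np.savez("w9.npz",K=C[0],R=C[1],t=C[2]); cv2.imwrite("pics/w9.png",cv2.cvtColor(im,cv2.COLOR_RGB2BGR));crop(im,165,100,325,260,3.7,"pics/w9c.png")
im=camera("scene"); crop(im,200,130,330,260,4.5,"pics/s5.png")
E
```

```text
clock: 11.28
position: [0.5556, 0.0119, 0.1925]
ee_rot: [0.779, 0.627, 0.001, 0.0]
ft_force: [-0.0, 0.5, -2.3]
grip_width: 0.269
t 11.28 p [0.5556 0.0119 0.1925] yaw_y -12.41 zt [ 0.002  0.001 -1.   ] F [-0.   0.5 -2.3] M [ 0.01 -0.01  0.06] w 0.269 q [-0.66  0.22  0.64  1.73 -0.14  1.23 -0.2 ]
tip cradle mm [ -6.1  43.4 120. ] depth -24.0 F cradle [-0.1  0.5 -2.3]
```

View pics/w9c.png

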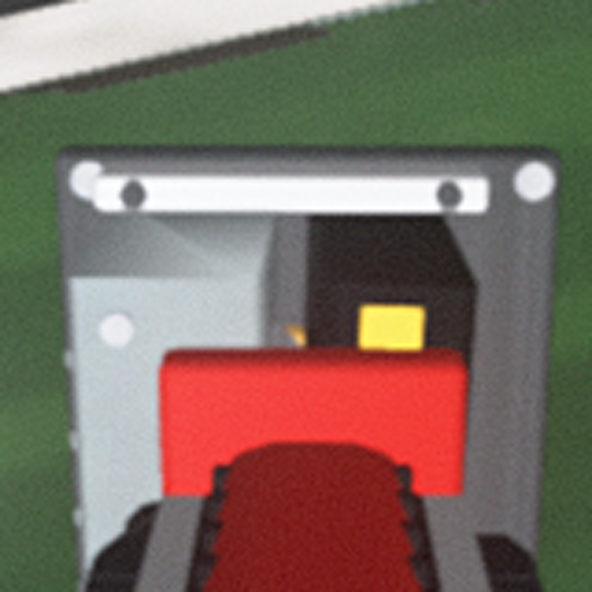

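View pics/s5.png

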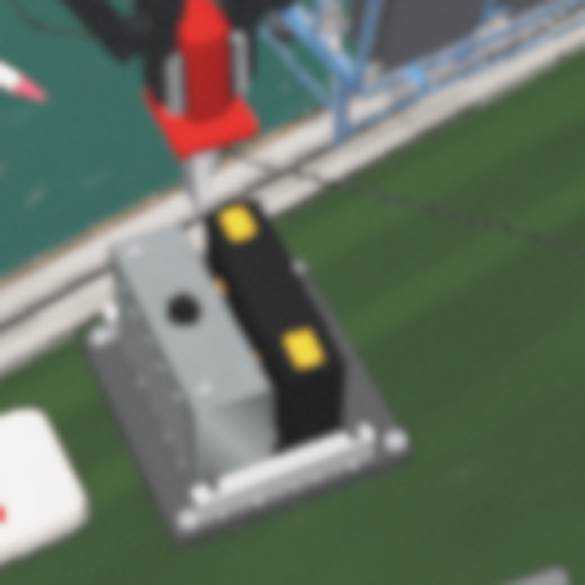

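```bash
python3 -m handwheel '[{"jaw":10,"delta_pos":[-0.03,0,0.003],"turn":0},{"jaw":10,"delta_pos":[-0.06,0,0.003],"turn":0},{"jaw":10,"delta_pos":[-0.085,0,0.003],"turn":0},{"jaw":10,"delta_pos":[-0.085,0,0.003],"turn":0},{"jaw":10,"delta_pos":[-0.085,0,0.012],"turn":0},{"jaw":10,"delta_pos":[-0.085,0,0.012],"turn":0},{"jaw":10,"delta_pos":[-0.085,0,0.012],"turn":0}]'
python3 - <<'E'
from h import *
tip()
E
```

```text
clock: 11.97
position: [0.5364, -0.0698, 0.1781]
ee_rot: [0.779, 0.627, -0.001, -0.001]
ft_force: [0.2, 0.3, -1.8]
grip_width: 0.27
t 11.97 p [ 0.5364 -0.0698  0.1781] yaw_y -12.32 zt [-0.002  0.    -1.   ] F [ 0.2  0.3 -1.8] M [ 0.03  0.03 -0.02] w 0.27 q [-0.56  0.21  0.69  1.79 -0.14  1.2  -0.05]
tip cradle mm [ -7.6 -40.6 105.7] depth -9.7 F cradle [ 0.2  0.3 -1.8]
```

```bash
python3 -m handwheel '[{"jaw":10,"delta_pos":[-0.0015,0.0005,0.004],"turn":0},{"jaw":10,"delta_pos":[-0.0015,0.0005,0.008],"turn":0},{"jaw":10,"delta_pos":[-0.0015,0.0005,0.012],"turn":0},{"jaw":10,"delta_pos":[-0.0015,0.0005,0.016],"turn":0},{"jaw":10,"delta_pos":[-0.0015,0.0005,0.02],"turn":0},{"jaw":10,"delta_pos":[-0.0015,0.0005,0.024],"turn":0},{"jaw":10,"delta_pos":[-0.0015,0.0005,0.028],"turn":0},{"jaw":10,"delta_pos":[-0.0015,0.0005,0.032],"turn":0},{"jaw":10,"delta_pos":[-0.0015,0.0005,0.034],"turn":0},{"jaw":10,"delta_pos":[-0.0015,0.0005,0.034],"turn":0}]'
python3 -c "from h import *; tip()"
```

```text
clock: 12.8
position: [0.5365, -0.0727, 0.1447]
ee_rot: [0.779, 0.627, -0.0, -0.0]
ft_force: [-0.4, 1.2, -1.0]
grip_width: 0.275
t 12.8 p [ 0.5365 -0.0727  0.1447] yaw_y -12.41 zt [-0.001  0.    -1.   ] F [-0.4  1.2 -1. ] M [ 0.08  0.31 -0.01] w 0.275 q [-0.54  0.25  0.68  1.82 -0.17  1.13 -0.02]
tip cradle mm [ -6.9 -43.3  72.3] depth 23.7 F cradle [-0.6  1.1 -1. ]
```

```bash
python3 -m handwheel '[{"jaw":10,"delta_pos":[0,0,0.003],"turn":0},{"jaw":10,"delta_pos":[0,0,0.006],"turn":0},{"jaw":10,"delta_pos":[0,0,0.009],"turn":0},{"jaw":10,"delta_pos":[0,0,0.0115],"turn":0},{"jaw":10,"delta_pos":[0,0,0.014],"turn":0},{"jaw":10,"delta_pos":[0,0,0.0165],"turn":0},{"jaw":10,"delta_pos":[0,0,0.019],"turn":0},{"jaw":10,"delta_pos":[0,0,0.0195],"turn":0},{"jaw":10,"delta_pos":[0,0,0.0195],"turn":0}]'
python3 -c "from h import *; tip()"
```

```text
clock: 13.55
position: [0.536, -0.0725, 0.1256]
ee_rot: [0.779, 0.626, -0.001, -0.001]
ft_force: [-6.9, 1.9, 3.1]
grip_width: 0.27
t 13.55 p [ 0.536  -0.0725  0.1256] yaw_y -12.42 zt [-0.002  0.001 -1.   ] F [-6.9  1.9  3.1] M [ 0.42  1.6  -0.01] w 0.27 q [-0.53  0.27  0.67  1.84 -0.19  1.09 -0.  ]
tip cradle mm [ -7.5 -43.3  53.2] depth 42.8 F cradle [-7.2  0.4  3.1]
```

```bash
python3 -m handwheel '[{"jaw":10,"delta_pos":[0,0,-0.005],"turn":0},{"jaw":10,"delta_pos":[0,0,-0.013],"turn":0},{"jaw":10,"delta_pos":[0,0,-0.022],"turn":0},{"jaw":10,"delta_pos":[0,0,-0.032],"turn":0},{"jaw":10,"delta_pos":[0,0,-0.042],"turn":0},{"jaw":10,"delta_pos":[0,0,-0.052],"turn":0},{"jaw":10,"delta_pos":[0,0,-0.065],"turn":0},{"jaw":10,"delta_pos":[-0.03,0,-0.085],"turn":0},{"jaw":10,"delta_pos":[-0.05,0,-0.085],"turn":0},{"jaw":10,"delta_pos":[-0.05,0,-0.085],"turn":0}]'
python3 -m handwheel '[{"jaw":10,"delta_pos":[0,0,0],"turn":0},{"jaw":10,"delta_pos":[0,0,0],"turn":0}]'
python3 - <<'E'
from h import *
tip(); C=cal("wrist"); im=camera("wrist"); np.savez("w10.npz",K=C[0],R=C[1],t=C[2]); cv2.imwrite("pics/w10.png",cv2.cvtColor(im,cv2.COLOR_RGB2BGR));crop(im,0,0,512,384,1.5,"pics/w10b.png")
im=camera("top"); crop(im,220,165,300,235,8,"pics/t10.png")
E
```

```text
clock: 14.38
position: [0.5258, -0.1266, 0.213]
ee_rot: [0.781, 0.624, 0.001, 0.001]
ft_force: [-0.7, -0.8, -2.7]
grip_width: 0.273
clock: 14.55
position: [0.5263, -0.1209, 0.211]
ee_rot: [0.779, 0.627, 0.0, -0.0]
ft_force: [0.1, 0.7, -1.5]
grip_width: 0.269
t 14.55 p [ 0.5263 -0.1209  0.211 ] yaw_y -12.39 zt [ 0.     0.001 -1.   ] F [ 0.1  0.7 -1.5] M [ 0.03 -0.02 -0.02] w 0.269 q [-0.5   0.18  0.73  1.75 -0.12  1.26  0.04]
tip cradle mm [ -6.4 -92.6 138.6] depth -42.6 F cradle [-0.   0.7 -1.5]
```

View pics/w10b.png

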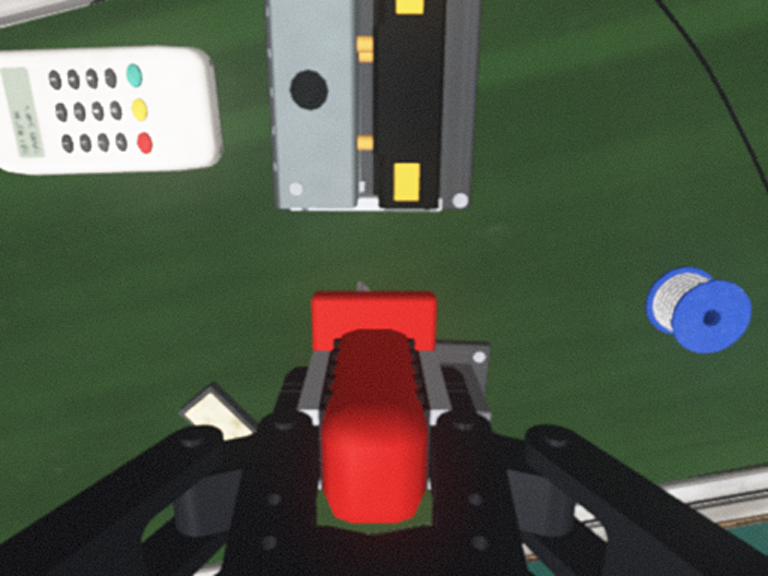

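View pics/t10.png

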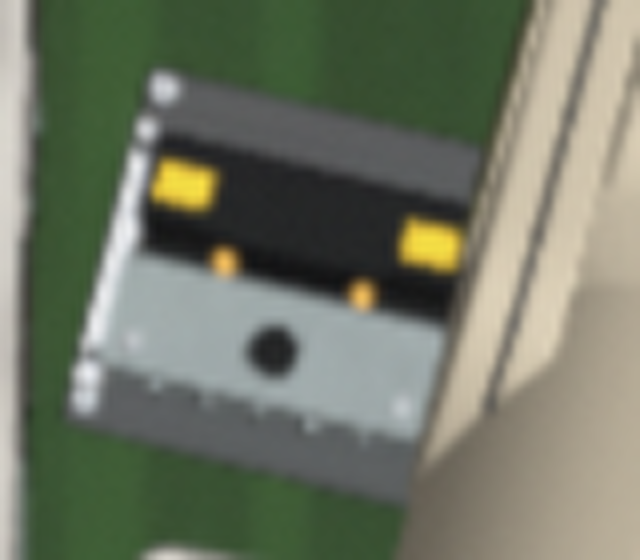

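```bash
python3 - <<'E'
from h import *
im=cv2.cvtColor(cv2.imread("pics/w10.png"),cv2.COLOR_BGR2RGB)
crop(im,170,0,330,145,4,"pics/w10c.png")
E
```

```text
(no output)
```

View pics/w10c.png

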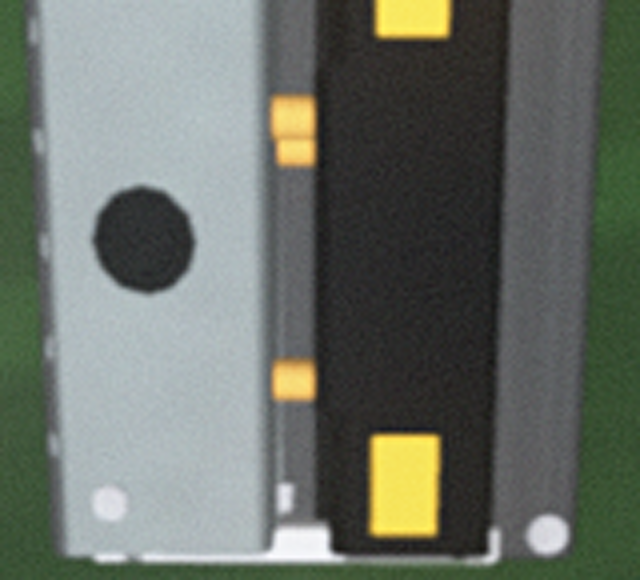

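```bash
python3 - <<'E'
from h import *
d=np.load("w10.npz"); C=(d["K"],d["R"],d["t"])
c0=np.array([.5456,-.0303,0]); a=np.radians(-12.4); M=np.array([[np.cos(a),-np.sin(a),0],[np.sin(a),np.cos(a),0],[0,0,1]])
for n,(x,y) in dict(gN=(66,553),gScr=(109,503),gEdgeFar=(35,10),gSeamN=(268,545),bN=(332,545),bNR=(490,553),bFR=(510,10),mN1=(371,436),mN2=(440,536),mF1=(376,38),mF2=(451,38),hole=(144,240)).items():
    print(n,(M.T@(back(C,(x+.5)/4-.5+170,(y+.5)/4-.5,.096)-c0)*1000).round(1))
E
```

```text
gN [-46.9 -56.1  96. ]
gScr [-38.3 -46.7  96. ]
gEdgeFar [-47.2  36.3  96. ]
gSeamN [ -8.5 -54.5  96. ]
bN [  3.7 -54.5  96. ]
bNR [ 33.7 -56.   96. ]
bFR [33.6 36.3 96. ]
mN1 [ 10.8 -34.4  96. ]
mN2 [ 24.1 -52.8  96. ]
mF1 [10.9 32.  96. ]
mF2 [23.7 32.  96. ]
hole [-30.   -0.4  96. ]
```

```bash
python3 - <<'E'
from h import *
to([0.5370,-0.2435,0.212],-15.7)
E
```

```text
t 14.65 p [ 0.5264 -0.1204  0.2106] yaw_y -12.32 zt [-0.  0. -1.] F [ 0.4 -0.  -1.1] M [0.06 0.03 0.01] w 0.273 q [-0.5   0.18  0.73  1.75 -0.12  1.26  0.04]
shift [-0.118   0.0366 -0.0014]
turn 0.0188
```

```bash
python3 -m handwheel '[{"jaw":10,"delta_pos":[-0.04,0.012,-0.001],"turn":0.019},{"jaw":10,"delta_pos":[-0.08,0.025,-0.001],"turn":0.019},{"jaw":10,"delta_pos":[-0.11,0.034,-0.001],"turn":0.019},{"jaw":10,"delta_pos":[-0.118,0.0366,-0.001],"turn":0.019},{"jaw":10,"delta_pos":[-0.118,0.0366,-0.001],"turn":0.019},{"jaw":10,"delta_pos":[-0.118,0.0366,-0.001],"turn":0.019},{"jaw":10,"delta_pos":[-0.118,0.0366,-0.001],"turn":0.019},{"jaw":10,"delta_pos":[-0.118,0.0366,-0.001],"turn":0.019}]'
python3 - <<'E'
from h import *
to([0.5370,-0.2435,0.150],-15.7)
im=camera("scene"); crop(im,220,140,400,320,3.2,"pics/s6.png")
to([0.5370,-0.2435,0.150],-15.7)
E
```

```text
clock: 15.32
position: [0.5371, -0.2427, 0.2116]
ee_rot: [0.797, 0.604, 0.0, -0.0]
ft_force: [-0.7, 0.5, -1.7]
grip_width: 0.268
t 15.32 p [ 0.5371 -0.2427  0.2116] yaw_y -15.67 zt [-0.     0.001 -1.   ] F [-0.7  0.5 -1.7] M [ 0.02  0.03 -0.  ] w 0.268 q [-0.29  0.32  0.79  1.62 -0.24  1.29  0.27]
shift [-0.0009  0.0001  0.0616]
turn 0.0001
t 15.37 p [ 0.5371 -0.2429  0.2117] yaw_y -15.69 zt [ 0.     0.001 -1.   ] F [-0.3 -0.8 -1.5] M [-0.05 -0.03  0.  ] w 0.271 q [-0.29  0.32  0.79  1.62 -0.24  1.29  0.27]
shift [-0.0006  0.0001  0.0617]
turn 0.0001
```

View pics/s6.png

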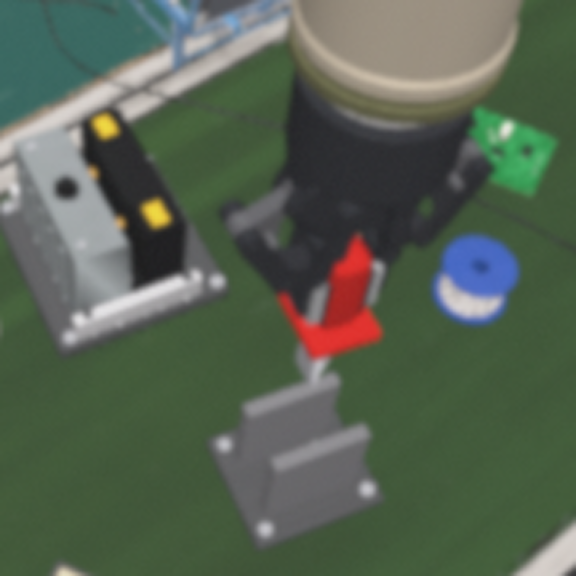

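The wedge hangs above the rest exactly as it did when first lifted, with the tip at about (315,375) in the crop. I'm lowering it now.

```bash
python3 -m handwheel '[{"jaw":10,"delta_pos":[-0.0006,0,0.03],"turn":0},{"jaw":10,"delta_pos":[-0.0006,0,0.05],"turn":0},{"jaw":10,"delta_pos":[-0.0006,0,0.07],"turn":0},{"jaw":10,"delta_pos":[-0.0006,0,0.09],"turn":0},{"jaw":10,"delta_pos":[-0.0006,0,0.105],"turn":0},{"jaw":10,"delta_pos":[-0.0006,0,0.112],"turn":0},{"jaw":10,"delta_pos":[-0.0006,0,0.115],"turn":0},{"jaw":10,"delta_pos":[-0.0006,0,0.115],"turn":0}]'
python3 -c "
from h import *
st()"
```

```text
clock: 16.03
position: [0.5366, -0.2447, 0.0967]
ee_rot: [0.798, 0.603, -0.0, -0.0]
ft_force: [-0.4, -0.3, -0.9]
grip_width: 0.276
t 16.03 p [ 0.5366 -0.2447  0.0967] yaw_y -15.79 zt [-0.  0. -1.] F [-0.4 -0.3 -0.9] M [-0.02  0.   -0.02] w 0.276 q [-0.24  0.44  0.74  1.75 -0.33  1.08  0.34]
```

```bash
python3 -m handwheel '[{"jaw":10,"delta_pos":[0.0006,0,0.001],"turn":0},{"jaw":10,"delta_pos":[0.0006,0,0.002],"turn":0},{"jaw":10,"delta_pos":[0.0006,0,0.003],"turn":0},{"jaw":10,"delta_pos":[0.0006,0,0.004],"turn":0},{"jaw":10,"delta_pos":[0.0006,0,0.0045],"turn":0},{"jaw":10,"delta_pos":[0.0006,0,0.0045],"turn":0}]'
python3 -c "
from h import *
st()"
```

```text
clock: 16.53
position: [0.5367, -0.2447, 0.0924]
ee_rot: [0.798, 0.603, 0.0, 0.0]
ft_force: [-0.2, 0.2, -0.6]
grip_width: 0.272
t 16.53 p [ 0.5367 -0.2447  0.0924] yaw_y -15.83 zt [ 0.  0. -1.] F [-0.2  0.2 -0.6] M [ 0.03 -0.02  0.04] w 0.272 q [-0.23  0.45  0.73  1.75 -0.34  1.07  0.34]
```

```bash
python3 -m handwheel '[{"jaw":10,"delta_pos":[0,0,0.0005],"turn":0},{"jaw":10,"delta_pos":[0,0,0.001],"turn":0},{"jaw":10,"delta_pos":[0,0,0.001],"turn":0}]'
python3 -c "
from h import *
st()"
```

```text
clock: 16.78
position: [0.5367, -0.2447, 0.0924]
ee_rot: [0.798, 0.603, 0.0, -0.0]
ft_force: [-4.5, 2.8, 11.1]
grip_width: 0.274
t 16.78 p [ 0.5367 -0.2447  0.0924] yaw_y -15.85 zt [ 0.001  0.001 -1.   ] F [-4.5  2.8 11.1] M [ 0.62  1.12 -0.01] w 0.274 q [-0.23  0.45  0.73  1.75 -0.34  1.07  0.34]
```

```bash
python3 -m handwheel '[{"jaw":10,"delta_pos":[0,0,-0.0007],"turn":0},{"jaw":27,"delta_pos":[0,0,-0.0007],"turn":0},{"jaw":35,"delta_pos":[0,0,-0.0007],"turn":0},{"jaw":50,"delta_pos":[0,0,-0.0007],"turn":0},{"jaw":70,"delta_pos":[0,0,-0.0007],"turn":0},{"jaw":70,"delta_pos":[0,0,-0.0007],"turn":0},{"jaw":70,"delta_pos":[0,0,-0.0007],"turn":0}]'
python3 -c "
from h import *
st()"
```

```text
clock: 17.37
position: [0.5366, -0.2447, 0.0919]
ee_rot: [0.798, 0.603, 0.0, -0.0]
ft_force: [-0.1, -0.3, 0.4]
grip_width: 0.819
t 17.37 p [ 0.5366 -0.2447  0.0919] yaw_y -15.83 zt [-0.  0. -1.] F [-0.1 -0.3  0.4] M [-0.05 -0.    0.01] w 0.819 q [-0.23  0.45  0.73  1.75 -0.34  1.07  0.34]
```

```bash
python3 -m handwheel '[{"jaw":70,"delta_pos":[0,0,-0.02],"turn":0},{"jaw":70,"delta_pos":[0,0,-0.05],"turn":0},{"jaw":70,"delta_pos":[0,0,-0.085],"turn":0},{"jaw":70,"delta_pos":[0,0,-0.125],"turn":0},{"jaw":70,"delta_pos":[0,0,-0.15],"turn":0},{"jaw":70,"delta_pos":[0,0,-0.16],"turn":0},{"jaw":70,"delta_pos":[0,0,-0.16],"turn":0},{"jaw":70,"delta_pos":[0,0,-0.16],"turn":0}]'
python3 - <<'E'
from h import *
st(); C=cal("wrist"); im=camera("wrist"); crop(im,165,140,345,330,3.1,"pics/w12.png")
np.savez("w12.npz",K=C[0],R=C[1],t=C[2])
im=camera("scene"); cv2.imwrite("pics/s12f.png",cv2.cvtColor(im,cv2.COLOR_RGB2BGR)); crop(im,200,140,380,320,3.3,"pics/s12.png")
E
```

```text
clock: 18.03
position: [0.5365, -0.2445, 0.2512]
ee_rot: [0.798, 0.603, 0.0, -0.0]
ft_force: [0.6, 0.1, -1.8]
grip_width: 0.819
t 18.03 p [ 0.5365 -0.2445  0.2512] yaw_y -15.82 zt [-0.  0. -1.] F [ 0.6  0.1 -1.8] M [-0.01  0.04 -0.03] w 0.819 q [-0.3   0.3   0.8   1.57 -0.22  1.37  0.25]
```

View pics/w12.png

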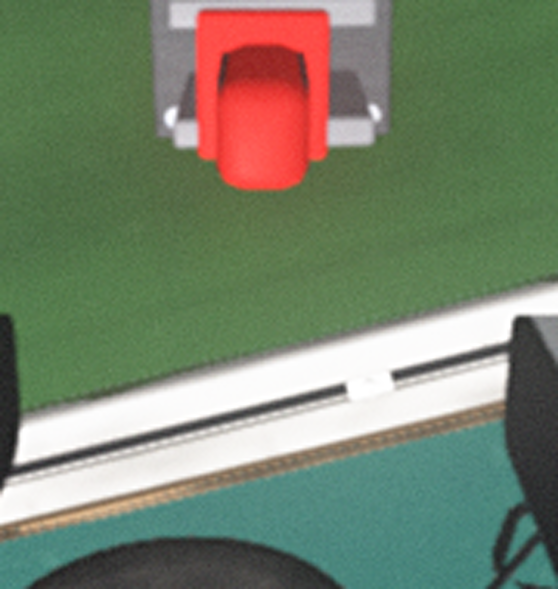

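View pics/s12.png

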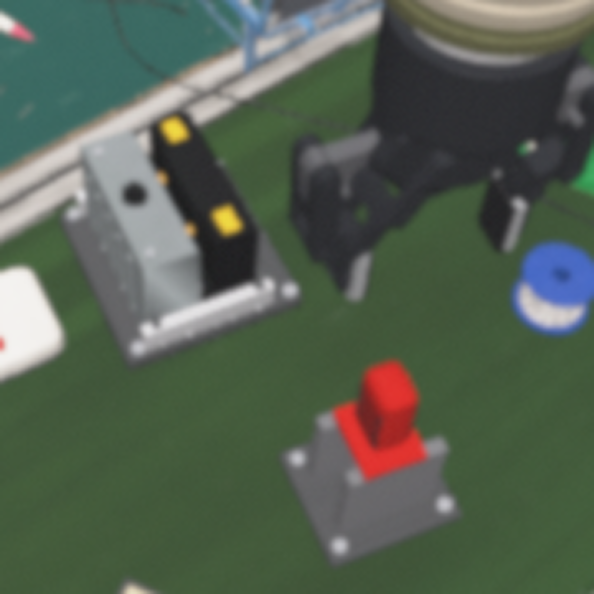

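```bash
python3 -m handwheel '[{"jaw":70,"delta_pos":[0.04,-0.01,0],"turn":-0.019},{"jaw":70,"delta_pos":[0.08,-0.02,0],"turn":-0.019},{"jaw":70,"delta_pos":[0.12,-0.03,0],"turn":-0.019},{"jaw":70,"delta_pos":[0.16,-0.04,0.02],"turn":-0.019},{"jaw":70,"delta_pos":[0.2,-0.05,0.04],"turn":-0.019},{"jaw":70,"delta_pos":[0.203,-0.052,0.05],"turn":-0.019},{"jaw":70,"delta_pos":[0.203,-0.052,0.05],"turn":-0.019},{"jaw":70,"delta_pos":[0.203,-0.052,0.05],"turn":-0.019},{"jaw":70,"delta_pos":[0.203,-0.052,0.05],"turn":-0.019}]'
python3 - <<'E'
from h import *
st(); C=cal("wrist"); im=camera("wrist"); np.savez("w13.npz",K=C[0],R=C[1],t=C[2]); cv2.imwrite("pics/w13.png",cv2.cvtColor(im,cv2.COLOR_RGB2BGR)); st()
crop(im,175,80,330,260,3.3,"pics/w13c.png")
E
```

```text
clock: 18.88
position: [0.5418, -0.0368, 0.2018]
ee_rot: [0.78, 0.626, -0.0, 0.0]
ft_force: [0.3, -1.0, 0.2]
grip_width: 0.819
t 18.88 p [ 0.5418 -0.0368  0.2018] yaw_y -12.52 zt [-0.001 -0.001 -1.   ] F [ 0.3 -1.   0.2] M [-0.06 -0.04 -0.04] w 0.819 q [-0.62  0.19  0.68  1.75 -0.12  1.25 -0.12]
t 18.93 p [ 0.542  -0.037   0.2023] yaw_y -12.55 zt [ 0.    -0.001 -1.   ] F [0.6 0.1 0.5] M [-0.02 -0.02 -0.  ] w 0.822 q [-0.62  0.19  0.68  1.75 -0.12  1.25 -0.12]
```

View pics/w13c.png

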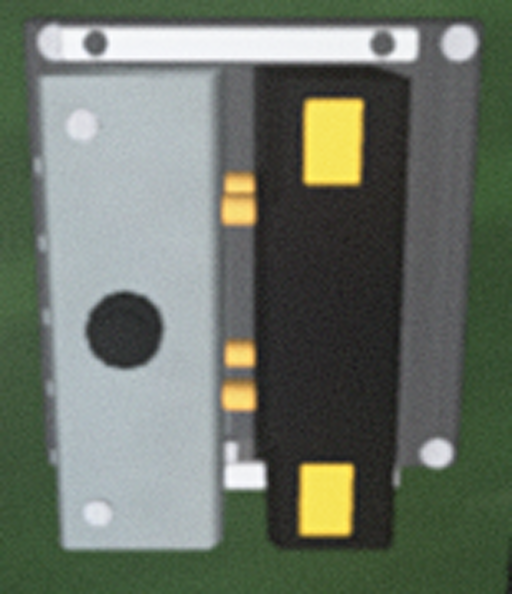

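```bash
python3 - <<'E'
from h import *
c0=np.array([.5456,-.0303,0]); a=np.radians(-12.4); M=np.array([[np.cos(a),-np.sin(a),0],[np.sin(a),np.cos(a),0],[0,0,1]])
for fn,pts in {"w1":dict(screwF=(77,137),hole=(121,344),screwN=(93,529),mF=(297,152),mN=(291,514.5)),"w13":dict(screwF=(82,125),hole=(125,330),screwN=(97,514),mF=(333,141.5),mN=(326,499.5))}.items():
    d=np.load(fn+".npz"); C=(d["K"],d["R"],d["t"])
    print(fn,{n:(M.T@(back(C,(x+.5)/3.3-.5+175,(y+.5)/3.3-.5+80,.096)-c0)*1000)[:2].round(1).tolist() for n,(x,y) in pts.items()})
E
```

```text
w1 {'screwF': [-38.0, 45.5], 'hole': [-30.1, -0.8], 'screwN': [-38.3, -46.8], 'mF': [9.3, 42.4], 'mN': [9.0, -43.0]}
w13 {'screwF': [-37.7, 45.4], 'hole': [-29.8, -1.0], 'screwN': [-38.2, -47.3], 'mF': [17.2, 41.7], 'mN': [17.3, -43.5]}
```

```bash
python3 -c "
from workcell import hand_in
print(hand_in())"
```

```text
the job is handed in; nothing more can be done
None
```

I opened both ends of the seam past 7 mm, hung the wedge back in its rest and handed the job in at about 19 s. No verdict was reported.

- **Prying:** I worked in turn: -y slot to about 27 mm depth, +y slot to about 42 mm, then -y slot to about 43 mm. The -y end was about 4.5 mm open before the +y end was started. The largest lead, at the +y end, was about 4 mm by the wedge depths. Every force I read was about 7 N or less during prying; I did not record peaks between readings.
- **Opening:** My last picture, compared with the first, shows the yellow marks moved by about 7.6 mm (+y end) and 8.1 mm (-y end). An earlier picture gave 7.8 to 8.5 mm, and the wedge depths imply about 8.1 mm. The pictures disagree by up to about 0.4 mm at the +y end. Every estimate is above 7 mm, but the +y margin is the smaller one.
- **Wedge and surroundings:** The wedge hangs upright with its collar on both walls, about 11 mm from the rest's middle, and the gripper is clear of everything. The card terminal, reel and battery looked unmoved. I did not check the cutters separately, but the arm never worked near them.

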